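# Find the tin with the stray milling ball and hold it out

### The job

A milling ball was sealed into one of the three tins: going from the robot's left to its right, pick up each tin, lift it well clear of the table and shake it briskly to and fro a few times to find the one that rattles, standing each tin upright back in its place unless it is the one you go on to hold out. Then hold the rattling tin out, upright and still, about a hand's breadth (10 cm) above the middle of the banding wheel that has no mug on it, and finish while still holding it there. The two quiet tins must be standing where they stood, and nothing else may be disturbed.

Things in the scene. Friction and masses are not known exactly. Their poses are not given: they have to be found in the camera images.
- tin_left: the left (robot's left is +y) of three identical sealed tins: aluminium box, fixed blue lid, blank label, 50 mm wide (own x), 120 long (own y), 56 high; origin at the centre of its underside, long side across the robot's view (yaw within 0.5 rad of 0). Grip it across its 50 mm width at mid-length, from above. 0.24 to 0.45 kg and balanced about its middle, without the ball
- tin_middle: the middle (robot's left is +y) of three identical sealed tins: aluminium box, fixed blue lid, blank label, 50 mm wide (own x), 120 long (own y), 56 high; origin at the centre of its underside, long side across the robot's view (yaw within 0.5 rad of 0). One unknown tin of the three also holds a loose 34 mm, 0.16 kg steel ball that rolls 38 mm either way from its middle along its length
- tin_right: the right (robot's left is +y) of three identical sealed tins: aluminium box, fixed blue lid, blank label, 50 mm wide (own x), 120 long (own y), 56 high; origin at the centre of its underside, long side across the robot's view (yaw within 0.5 rad of 0). The ball rolls to the low end if tipped over 0.2 rad and stays there once levelled; it shows only as knocks or shifted balance, not by weight alone
- wheel_left: the left of two banding wheels: round wooden head 170 mm across, top 60 mm above the table, on a green iron foot, fixed to the table; origin on the table under its centre. One of the two carries the clay mug, the other is empty
- wheel_right: the right of two banding wheels: round wooden head 170 mm across, top 60 mm above the table, on a green iron foot, fixed to the table; origin on the table under its centre. One of the two carries the clay mug, the other is empty
- mug: reddish clay mug, 76 mm across, 85 mm high, handle at its own +y, standing at the centre of one of the banding wheels; origin at the centre of its underside; leave it alone
- basket: bystander: small clay basket with an arched handle, 100 mm across, 147 mm high; origin at the centre of its underside
- slip_jar: bystander: closed cream jar of slip, 72 mm across, 75 mm high; origin at the centre of its underside
- bowl: bystander: dark clay bowl, 120 mm across, 55 mm high; origin at the centre of its underside
- clamp_block: bystander: small wooden block, 70 x 50 x 30 mm; origin at the centre of its underside
- brush: bystander: brush, 140 mm long, lying between the wheels along its own x, at most 30 mm high; origin on its underside

How it is judged:
On the way, in this order (a step that is already met when the one before it is completed fails the run):
1. the left tin is lifted more than 40 mm clear of the table (a pause or turn at the top) (height (world z) of tin_left above 0.04 m and linear speed of tin_left below 0.05 m/s and angular speed of tin_left below 0.4 rad/s).
2. lifted, the left tin is shaken: moving briskly (over 0.1 m/s or 0.8 rad/s) (height (world z) of tin_left above 0.04 m and (linear speed of tin_left above 0.1 m/s or angular speed of tin_left above 0.8 rad/s)).
3. lifted, the left tin turns back at the end of a stroke (all of step 1).
4. the middle tin is lifted more than 40 mm clear of the table (a pause or turn at the top) (height (world z) of tin_middle above 0.04 m and linear speed of tin_middle below 0.05 m/s and angular speed of tin_middle below 0.4 rad/s).
5. lifted, the middle tin is shaken: moving briskly (over 0.1 m/s or 0.8 rad/s) (height (world z) of tin_middle above 0.04 m and (linear speed of tin_middle above 0.1 m/s or angular speed of tin_middle above 0.8 rad/s)).
6. lifted, the middle tin turns back at the end of a stroke (all of step 4).
7. the right tin is lifted more than 40 mm clear of the table (a pause or turn at the top) (height (world z) of tin_right above 0.04 m and linear speed of tin_right below 0.05 m/s and angular speed of tin_right below 0.4 rad/s).
8. lifted, the right tin is shaken: moving briskly (over 0.1 m/s or 0.8 rad/s) (height (world z) of tin_right above 0.04 m and (linear speed of tin_right above 0.1 m/s or angular speed of tin_right above 0.8 rad/s)).
9. lifted, the right tin turns back at the end of a stroke (all of step 7).
At the end, for the whole second after the job is handed in: Tins shaken left to right; the one with the ball held by the fingers alone, still, upright to 0.2 rad, underside 0.10 to 0.33 m up, centre within 60 mm of that of the wheel without the mug; the other two upright on the table within 60 mm of their start; finishes while holding (((contact force between tin_left_c0 and anything else above 0.3 N and contact force between the fingers and tin_left above 2 N and height (world z) of tin_left between 0.1 and 0.33 m and angle between tin_left's own z axis and vertical below 0.2 rad and linear speed of tin_left below 0.03 m/s and angular speed of tin_left below 0.3 rad/s and contact force between tin_left and wheel_left below 0.1 N and contact force between tin_left and wheel_right below 0.1 N and ((horizontal distance between tin_left and wheel_left below 0.06 m and horizontal distance between mug and wheel_left above 0.1 m) or (horizontal distance between tin_left and wheel_right below 0.06 m and horizontal distance between mug and wheel_right above 0.1 m)) and height (world z) of each of tin_middle, tin_right below 0.008 m and angle between each of tin_middle, tin_right's own z axis and vertical below 0.1 rad and distance of each of tin_middle, tin_right from where it was at the start of the episode below 0.06 m and linear speed of each of tin_middle, tin_right below 0.02 m/s and contact force between the fingers and tin_middle below 0.1 N and contact force between the fingers and tin_right below 0.1 N) or (contact force between tin_middle_c0 and anything else above 0.3 N and contact force between the fingers and tin_middle above 2 N and height (world z) of tin_middle between 0.1 and 0.33 m and angle between tin_middle's own z axis and vertical below 0.2 rad and linear speed of tin_middle below 0.03 m/s and angular speed of tin_middle below 0.3 rad/s and contact force between tin_middle and wheel_left below 0.1 N and contact force between tin_middle and wheel_right below 0.1 N and ((horizontal distance between tin_middle and wheel_left below 0.06 m and horizontal distance between mug and wheel_left above 0.1 m) or (horizontal distance between tin_middle and wheel_right below 0.06 m and horizontal distance between mug and wheel_right above 0.1 m)) and height (world z) of each of tin_left, tin_right below 0.008 m and angle between each of tin_left, tin_right's own z axis and vertical below 0.1 rad and distance of each of tin_left, tin_right from where it was at the start of the episode below 0.06 m and linear speed of each of tin_left, tin_right below 0.02 m/s and contact force between the fingers and tin_left below 0.1 N and contact force between the fingers and tin_right below 0.1 N) or (contact force between tin_right_c0 and anything else above 0.3 N and contact force between the fingers and tin_right above 2 N and height (world z) of tin_right between 0.1 and 0.33 m and angle between tin_right's own z axis and vertical below 0.2 rad and linear speed of tin_right below 0.03 m/s and angular speed of tin_right below 0.3 rad/s and contact force between tin_right and wheel_left below 0.1 N and contact force between tin_right and wheel_right below 0.1 N and ((horizontal distance between tin_right and wheel_left below 0.06 m and horizontal distance between mug and wheel_left above 0.1 m) or (horizontal distance between tin_right and wheel_right below 0.06 m and horizontal distance between mug and wheel_right above 0.1 m)) and height (world z) of each of tin_left, tin_middle below 0.008 m and angle between each of tin_left, tin_middle's own z axis and vertical below 0.1 rad and distance of each of tin_left, tin_middle from where it was at the start of the episode below 0.06 m and linear speed of each of tin_left, tin_middle below 0.02 m/s and contact force between the fingers and tin_left below 0.1 N and contact force between the fingers and tin_middle below 0.1 N))); the arm keeps its last pose, push and grip.
It fails at once if the mug or another bystander is disturbed (shifted more than 30 mm) (distance of any of mug, basket, slip_jar, bowl, clamp_block, brush from where it was at the start of the episode above 0.03 m).
It also fails if it takes over 72 s, if anything falls off the work surface, if the arm or the gripper's body presses on something with over 40 N, if the wrist force passes 120 N, or if a joint passes its speed limit or range.

### The arm

A 6-joint arm with a two-finger parallel gripper is mounted at the origin on the work surface. World frame = base frame: x ahead of the robot, y to its left, z up, the work surface at z = 0. Lengths are in m, angles in rad, forces in N, time in s.
With the tool pointing down it reaches from about 0.375 to 0.975 m from the base axis. Payload 3.8 kg.
Tool frame: the origin (TCP) lies on the centre line of the jaws, within the pads' length; the fingertips stand 14 mm ahead of it and the grasp point (between the pads) lies 5 mm behind it; z points along the fingers, x is the direction in which the jaws open and shut, and the axes are right-handed (so a half turn about z gives the same grasp; the last joint's range is limited). The gripper opens to 85 mm and grips with 20 to 120 N. Pads are 22 mm wide; open, the fingers measure 114 mm over their backs; the gripper's body (76 mm by 85 mm) begins 54 mm behind the grasp point. The pads swing forward as they close: fully open they stand 13 mm farther back than shut.
Start: joints at [1.293, 0.264, 1.604, -0, 1.274, -0.037], TCP at [0.161, 0.656, 0.245] pointing down, gripper open.
Joint ranges: [-2.63, 2.63], [-0.94, 2.18], [0.31, 2.57], [-1.31, 4.45], [0, 2.66], [-2.55, 2.55]. Speed limits (rad/s): [2.57, 2.57, 3.14, 3.14, 3.14, 3.14].

### API

Orientations are given as a rotation vector (axis times angle).
In Python, from workcell import bot gives the robot as it stands. The module is installed in compiled form; this text tells all that it offers.
- The arm moves only by the tool arm_command, never from a script. Its argument "steps" is one flat list of numbers, 7 for each row, row after row: the shift along the tool's x, y, z in units of 30 mm (1.0 is 30 mm), then the turn, a rotation vector about the tool's x, y, z in units of 6 degrees (1.0 is 6 degrees), then the opening, from 0 (shut) to 1 (fully open). In form: [tx, ty, tz, ax, ay, az, fingers, tx, ty, tz, ax, ay, az, fingers, ...]. A call has 1 to 10 rows; each row shifts and turns the commanded pose from where the row before left it, along the tool's axes as they then stand; what a row does not reach is not made up. A row lasts 1/8 s, in which the tool goes at most 62.5 mm and 10.7 degrees, less where a joint would pass 70% of its speed; a pose out of reach is approached as far as the arm can. A call is refused whole if a number of a shift passes 1 or a number of a turn 1, either way. A call with a gripper value outside its range is refused whole. The fingers move at their own pace and stop on an object; "squeeze" is the grip in N (left out, the last holds). Time passes only in rows, so rows that do not move let the fingers close. It gives the time, the measured TCP pose, the force and the opening at its end, in the units of the state.
- bot.read_state(): the state, without advancing time (a new reading comes with each control period).
- bot.read_camera(name): name is "side" or "top"; returns a dict with "img" (400x640x3 uint8, red, green, blue), "camera_matrix" (3x3 intrinsics, pixels), "k1" (the pictures are not rectified: a ray, as slopes to the right and down, at radius r is drawn at 1 + k1 r^2 times it, then the intrinsics apply), "pose" (4x4, takes a point from camera to world coordinates). Camera axes: x right, y down, z forward; pixel columns grow to the right and rows downward; lengths in m; the calibration is good to about 2 mm. A picture is of the moment at which its call begins. There is no depth.
- bot.finish_job(): hands the job in, once; it reports no verdict.
The state is a dict: "time": time; "q": joint angles; "joint_vel": joint speeds; "joint_torque": joint torques, N m; "tool_pos": TCP position; "tcp_rot": TCP orientation; "wrist_force": force on the tool from outside, world axes, zero at the start; "torque": the same for the moment, N m; "width": opening from 0.0 (shut) to 1.0 (fully open).
Only numpy, scipy, OpenCV 4.12 (cv2) and the standard library are available. Lean on these libraries where they do the work, as an engineer would, in place of code of your own. Each camera call takes 0.05 s, during which the arm holds its last target.

## Working session

There is one attempt and no reset: what is moved stays moved. The work goes in short steps, Python scripts to look and compute and a tool call to move; the robot and the scene stay as the last step left them, time stands still between calls to the robot, and variables do not carry over. Pictures are saved under pics/ and viewed, and the job is handed in when it is done.

Besides the shell and the picture viewer there is one more tool, called after "Call:" by a JSON object that holds its "method" and its "body", one argument or row to a line. arm_command: Moves the arm, as the interface text tells. Its arguments: {"type":"object","properties":{"steps":{"type":"array","items":{"type":"number"}},"squeeze":{"type":"number"}},"required":["steps"]}

```bash
mkdir -p pics
python3 - <<'E'
from workcell import bot
import cv2, numpy as np
for n in ("top","side"):
    c=bot.read_camera(n); cv2.imwrite(f"pics/{n}0.png",c["img"][:,:,::-1]); np.savez(f"{n}0.npz",**{k:np.array(v) for k,v in c.items()})
    print(n,c["camera_matrix"],c["k1"],c["pose"])
print(bot.read_state())
E
```

```text
top [[364.68674477   0.         315.94199802]
 [  0.         364.68674477 197.94922304]
 [  0.           0.           1.        ]] -0.04264290745344806 [[ 2.54796692e-02 -9.98358624e-01  5.12917499e-02  4.81218665e-01]
 [-9.99673724e-01 -2.55383320e-02 -4.88541449e-04  1.95093993e-02]
 [ 1.79764531e-03 -5.12625668e-02 -9.98683592e-01  1.08942353e+00]
 [ 0.00000000e+00  0.00000000e+00  0.00000000e+00  1.00000000e+00]]
side [[407.56301794   0.         312.22791311]
 [  0.         407.56301794 198.99696503]
 [  0.           0.           1.        ]] -0.05307068407559933 [[ 0.9286822  -0.28468488  0.23770545  0.23504837]
 [-0.37087506 -0.7110793   0.59734239 -0.73168004]
 [-0.00102693 -0.64290027 -0.76594921  1.00140281]
 [ 0.          0.          0.          1.        ]]
{'time': 0.1, 'q': array([ 1.29307054e+00,  2.64714066e-01,  1.60524249e+00, -2.22382068e-05,
        1.27369445e+00, -3.69325105e-02]), 'joint_vel': array([-0.0005711 , -0.00156984, -0.00279514, -0.00081744, -0.00132509,
       -0.00093875]), 'joint_torque': array([-2.33356823e-04, -5.16708970e+01, -3.68590987e+01, -9.03411114e-05,
        6.37609890e-03,  1.97394058e-05]), 'tool_pos': array([0.160826  , 0.65491028, 0.24405933]), 'tcp_rot': array([ 2.47119658,  1.9378027 , -0.00259561]), 'wrist_force': array([ 0.65905311, -0.7714849 ,  0.54667119]), 'torque': array([-0.00255184, -0.02452769, -0.01140207]), 'width': 1.0007731948295888}
```

View pics/top0.png

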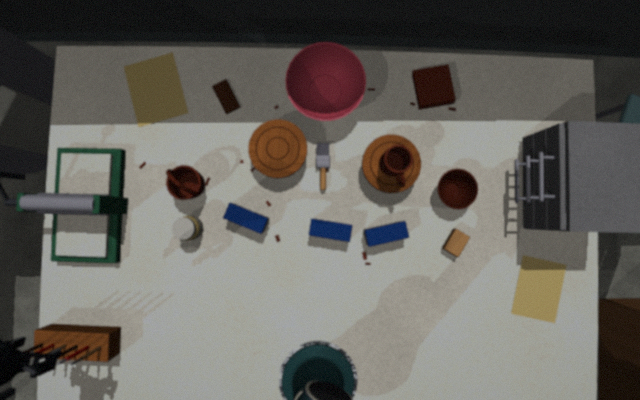

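View pics/side0.png

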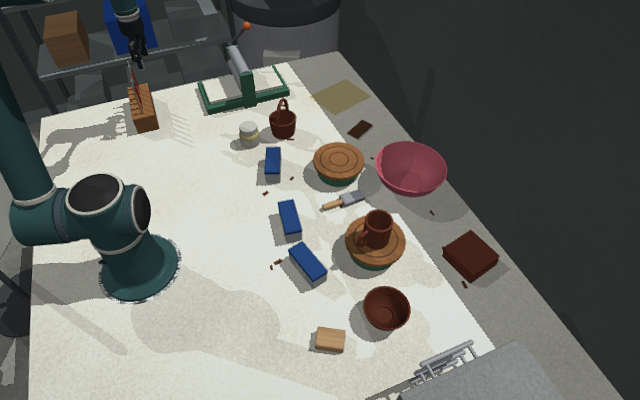

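The top view shows blue lids at about (246,218), (331,230) and (386,234). The empty wheel is the left one at (277,149); the mug stands on the right wheel at (397,160). Next I measure them.

```bash
cat > h.py <<'E'
import numpy as np, cv2
from scipy.spatial.transform import Rotation as R
def rays(c,px):
    px=np.asarray(px,float).reshape(-1,1,2)
    K=np.array(c["camera_matrix"]);d=np.array([float(c["k1"]),0,0,0])
    u=cv2.undistortPoints(px,K,d)[:,0]
    P=np.array(c["pose"]);v=np.c_[u,np.ones(len(u))]@P[:3,:3].T
    return P[:3,3],v
def onplane(c,px,z):
    o,v=rays(c,px); return o+v*((z-o[2])/v[:,2])[:,None]
def tins(c,z=0.056,amin=80):
    hsv=cv2.cvtColor(np.ascontiguousarray(c["img"]),cv2.COLOR_RGB2HSV)
    m=cv2.inRange(hsv,(105,120,40),(130,255,255))
    cs,_=cv2.findContours(m,cv2.RETR_EXTERNAL,cv2.CHAIN_APPROX_NONE)
    out=[]
    for k in cs:
        if cv2.contourArea(k)<amin: continue
        w=onplane(c,k[:,0],z)[:,:2]
        (cx,cy),s,a=cv2.minAreaRect((w*1000).astype(np.float32))
        b=cv2.boxPoints(((cx,cy),s,a)); e1=b[1]-b[0];e2=b[2]-b[1]
        l=e1 if np.linalg.norm(e1)>np.linalg.norm(e2) else e2
        if l[1]<0:l=-l
        out.append((k[:,0].mean(0).round(),round(cx,1),round(cy,1),np.round(s,0),round(float(np.arctan2(-l[0],l[1])),3)))
    return sorted(out,key=lambda t:-t[2])
E
python3 - <<'E'
from h import *
for n in("top","side"):
    c=dict(np.load(n+"0.npz")); print(n)
    for t in tins(c): print(t)
c=dict(np.load("top0.npz"))
hsv=cv2.cvtColor(c["img"],cv2.COLOR_RGB2HSV)
m=cv2.inRange(hsv,(5,90,60),(20,255,255))
cs,_=cv2.findContours(m,cv2.RETR_EXTERNAL,cv2.CHAIN_APPROX_NONE)
for k in cs:
    if cv2.contourArea(k)>300:
        w=onplane(c,k[:,0],0.06)[:,:2]; print(k[:,0].mean(0),cv2.minEnclosingCircle((w*1000).astype(np.float32)))
E
```

```text
top
(array([245., 218.]), 472.3, 217.4, array([117.,  46.]), -0.36)
(array([330., 230.]), 444.9, -23.3, array([113.,  45.]), -0.133)
(array([386., 233.]), 438.8, -182.0, array([ 46., 117.]), 0.248)
side
(array([114.,  28.]), 37.4, 1410.0, array([ 76., 620.]), 0.115)
(array([146.,  24.]), 187.0, 1375.0, array([ 53., 550.]), 0.006)
(array([272., 160.]), 467.9, 211.7, array([123.,  46.]), -0.327)
(array([289., 217.]), 440.9, -30.1, array([121.,  48.]), -0.127)
(array([307., 262.]), 434.8, -190.5, array([ 50., 119.]), 0.246)
[ 73.88552189 345.75084175] ((96.37319946289062, 705.60546875), 116.5666732788086)
[455.85074627 242.25373134] ((418.4924621582031, -381.0856018066406), 38.56035614013672)
[392.12460064 163.39616613] ((638.4972534179688, -191.9814453125), 84.72425079345703)
[277.39520958 148.45508982] ((672.7459716796875, 133.33291625976562), 86.21263122558594)
```

Call:
{"method": "arm_command", "body": {
  "steps": [-0.78,0.9,0,0,0,0,1,-0.78,0.9,0,0,0,0,1,-0.78,0.9,0,0,0,0,1,-0.78,0.9,0,0,0,0,1,-0.78,0.9,0,0,0,0,1,-0.78,0.9,0,0,0,0,1,-0.78,0.9,0,0,0,0,1,-0.78,0.9,0,0,0,0,1,-0.78,0.9,0,0,0,0,1,-0.78,0.9,0,0,0,0,1],
  "squeeze": 60
}}

```text
time: 1.35
tool_pos: [0.3677, 0.3626, 0.2448]
tcp_rot: [2.472, 1.939, -0.001]
wrist_force: [0.3, 0.4, -0.0]
width: 1.004
```

Call:
{"method": "arm_command", "body": {
  "steps": [-0.78,0.9,0,0,0,0,1,-0.78,0.9,0,0,0,0,1,-0.78,0.9,0,0,0,0,1,-0.78,0.9,0,0,0,0,1,-0.78,0.9,0,0,0,0,1,0,0,0,0,0,1,1,0,0,0,0,0,1,1,0,0,0,0,0,1,1,0,0,0,0,0,1,1,0,0,0,0,0,1,1]
}}

```text
time: 2.6
tool_pos: [0.4702, 0.2179, 0.2447]
tcp_rot: [-2.892, -1.228, 0.002]
wrist_force: [1.0, 1.2, -0.8]
width: 1.0
```

Call:
{"method": "arm_command", "body": {
  "steps": [0,0,0,0,0,1,1,0,0,0,0,0,1,1,0,0,0,0,0,1,1,0,0,0,0,0,1,1,0,0,0,0,0,1,1,0,0,0,0,0,1,1,0,0,0,0,0,1,1,0,0,0,0,0,1,1,0,0,0,0,0,1,1,0,0,0,0,0,1,1]
}}

```text
time: 3.85
tool_pos: [0.4702, 0.2179, 0.2447]
tcp_rot: [3.118, -0.383, -0.001]
wrist_force: [0.3, -0.3, 0.3]
width: 1.0
```

Call:
{"method": "arm_command", "body": {
  "steps": [0,0,0,0,0,1,1,0,0,0,0,0,0,1]
}}

```text
time: 4.1
tool_pos: [0.4702, 0.2179, 0.2448]
tcp_rot: [3.095, -0.538, -0.001]
wrist_force: [0.1, -0.1, -0.8]
width: 0.996
```

```bash
cat >> h.py <<'E'
def delta(s,p,yaw):
    M=R.from_rotvec(s["tcp_rot"]).as_matrix()
    t=M.T@(np.array(p)-s["tool_pos"])/0.03
    T=np.array([[np.cos(yaw),np.sin(yaw),0],[np.sin(yaw),-np.cos(yaw),0],[0,0,-1]])
    r=R.from_matrix(M.T@T).as_rotvec()/np.radians(6)
    print("t",s["time"].round(2) if hasattr(s["time"],'round') else s["time"],"pos",np.round(s["tool_pos"],4),"shift units",np.round(t,2),"turn units",np.round(r,2),"w",round(s["width"],3),"F",np.round(s["wrist_force"],2),"M",np.round(s["torque"],3))
E
python3 -c "
from workcell import bot
from h import *
delta(bot.read_state(),[.472,.217,.030],-.36)"
```

```text
t 4.1 pos [0.4702 0.2179 0.2448] shift units [0.07 0.   7.16] turn units [0.01 0.01 0.15] w 0.996 F [ 0.13 -0.08 -0.75] M [0.03  0.037 0.007]
```

Call:
{"method": "arm_command", "body": {
  "steps": [0.07,0,1,0,0,0.15,1,0,0,1,0,0,0,1,0,0,1,0,0,0,1,0,0,1,0,0,0,1,0,0,1,0,0,0,1,0,0,1,0,0,0,1,0,0,0.8,0,0,0,1,0,0,0.36,0,0,0,1,0,0,0,0,0,0,1]
}}

```text
time: 5.22
tool_pos: [0.472, 0.2171, 0.0299]
tcp_rot: [3.09, -0.563, -0.002]
wrist_force: [-1.1, -0.0, 1.2]
width: 0.998
```

Call:
{"method": "arm_command", "body": {
  "steps": [0,0,0,0,0,0,0,0,0,0,0,0,0,0,0,0,0,0,0,0,0,0,0,0,0,0,0,0,0,0,0,0,0,0,0,0,0,0,0,0,0,0],
  "squeeze": 80
}}

```text
time: 5.98
tool_pos: [0.4738, 0.2179, 0.032]
tcp_rot: [-3.089, 0.564, -0.003]
wrist_force: [-0.3, -0.3, 6.2]
width: 0.575
```

```bash
python3 -c "
from workcell import bot
from h import *
delta(bot.read_state(),[.472,.217,.030],-.36)"
```

```text
t 5.975 pos [0.4738 0.2179 0.032 ] shift units [-0.04  0.05  0.06] turn units [-0.02 -0.02 -0.01] w 0.575 F [-0.26 -0.3   6.16] M [-0.022  0.255  0.064]
```

Call:
{"method": "arm_command", "body": {
  "steps": [0,0,-0.5,0,0,0,0,0,0,-1,0,0,0,0,0,0,-1,0,0,0,0,0,0,-1,0,0,0,0,0,0,-1,0,0,0,0,0,0,-1,0,0,0,0,0,0,-0.5,0,0,0,0,0,0,0,0,0,0,0,0,0,0,0,0,0,0,0,0,0,0,0,0,0]
}}

```text
time: 7.22
tool_pos: [0.4715, 0.2169, 0.2087]
tcp_rot: [3.089, -0.564, -0.004]
wrist_force: [-0.6, 0.0, -4.3]
width: 0.574
```

```bash
cat >> h.py <<'E'
def bal(s):
    M=R.from_rotvec(s["tcp_rot"]).as_matrix()
    print("t",round(float(s["time"]),2),"F",np.round(s["wrist_force"],2),"F tool",np.round(M.T@s["wrist_force"],2),"M tool",np.round(M.T@s["torque"],4),"tq",np.round(s["joint_torque"],3),"w",round(s["width"],3),"z",s["tool_pos"].round(4),"q",s["q"].round(3))
E
python3 - <<'E'
from workcell import bot
from h import *
bal(bot.read_state())
c=bot.read_camera("side"); cv2.imwrite("pics/s1.png",c["img"][:,:,::-1]); bal(bot.read_state())
E
```

```text
t 7.22 F [-0.62  0.   -4.26] F tool [-0.57  0.21  4.26] M tool [-0.0504  0.0273 -0.034 ] tq [ 2.0000e-03 -3.7650e+01 -3.7734e+01  2.0000e-03  9.0000e-03 -0.0000e+00] w 0.574 z [0.4715 0.2169 0.2087] q [ 0.383 -0.003  1.973 -0.     1.175  0.744]
t 7.28 F [-0.11 -0.42 -4.62] F tool [0.06 0.43 4.63] M tool [-0.0158 -0.0092 -0.0076] tq [ 4.0000e-03 -3.7499e+01 -3.7588e+01  3.0000e-03  1.6000e-02  0.0000e+00] w 0.577 z [0.4717 0.217  0.2089] q [ 0.383 -0.003  1.973 -0.     1.175  0.744]
```

View pics/s1.png

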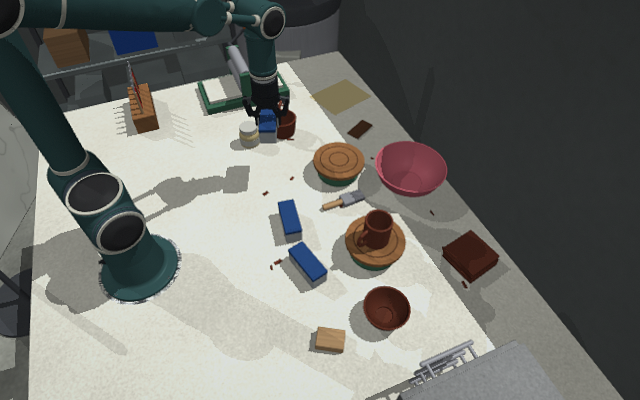

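Call:
{"method": "arm_command", "body": {
  "steps": [0,1,0,0,0,0,0,0,-1,0,0,0,0,0,0,-1,0,0,0,0,0,0,1,0,0,0,0,0,0,1,0,0,0,0,0,0,-1,0,0,0,0,0,0,-1,0,0,0,0,0,0,1,0,0,0,0,0,0,0,0,0,0,0,0,0,0,0,0,0,0,0]
}}

```text
time: 8.52
tool_pos: [0.4725, 0.2174, 0.21]
tcp_rot: [-3.09, 0.565, 0.001]
wrist_force: [-0.0, -0.3, -3.6]
width: 0.577
```

Call:
{"method": "arm_command", "body": {
  "steps": [0,0,0,1,0,0,0,0,0,0,1,0,0,0,0,0,0,1,0,0,0,0,0,0,1,0,0,0,0,0,0,0,0,0,0,0,0,0,-1,0,0,0,0,0,0,-1,0,0,0,0,0,0,-1,0,0,0,0,0,0,-1,0,0,0,0,0,0,0,0,0,0]
}}

```text
time: 9.78
tool_pos: [0.4738, 0.2198, 0.211]
tcp_rot: [-3.091, 0.56, -0.003]
wrist_force: [-0.4, 0.5, -3.9]
width: 0.575
```

```bash
cat >> h.py <<'E'
def avg(bot,n=6):
    a=[];f=[]
    for i in range(n):
        bot.read_camera("top"); s=bot.read_state(); M=R.from_rotvec(s["tcp_rot"]).as_matrix()
        a.append(M.T@s["torque"]);f.append(M.T@s["wrist_force"])
    print("t",round(float(s["time"]),2),"M tool",np.mean(a,0).round(4),"sd",np.std(a,0).round(3),"F",np.mean(f,0).round(2),"w",round(s["width"],3),"pos",s["tool_pos"].round(4),"rot",s["tcp_rot"].round(3))
E
python3 -c "
from workcell import bot
from h import *
avg(bot)"
```

```text
t 10.07 M tool [ 0.0412 -0.0104 -0.0055] sd [0.027 0.032 0.038] F [-0.13 -0.39  4.19] w 0.573 pos [0.4723 0.2168 0.2104] rot [-3.09   0.566 -0.   ]
```

Call:
{"method": "arm_command", "body": {
  "steps": [0,0,0,-1,0,0,0,0,0,0,-1,0,0,0,0,0,0,-1,0,0,0,0,0,0,-1,0,0,0,0,0,0,0,0,0,0,0,0,0,1,0,0,0,0,0,0,1,0,0,0,0,0,0,1,0,0,0,0,0,0,1,0,0,0,0,0,0,0,0,0,0]
}}

```text
time: 11.32
tool_pos: [0.4719, 0.2151, 0.2113]
tcp_rot: [-3.089, 0.57, -0.002]
wrist_force: [0.1, -0.4, -3.9]
width: 0.575
```

```bash
python3 -c "
from workcell import bot
from h import *
avg(bot)
delta(bot.read_state(),[.472,.217,.030],-.36)
c=bot.read_camera('side'); cv2.imwrite('pics/s2.png',c['img'][:,:,::-1])
"
```

```text
t 11.62 M tool [-0.0376 -0.0128  0.0116] sd [0.031 0.016 0.027] F [-0.16 -0.15  4.34] w 0.575 pos [0.4727 0.2178 0.2103] rot [ 3.09  -0.563 -0.   ]
t 11.625 pos [0.4727 0.2178 0.2103] shift units [-0.01  0.03  6.01] turn units [ 0.01  0.   -0.  ] w 0.575 F [-0.82  0.22 -4.18] M [-0.004  0.052  0.006]
```

View pics/s2.png

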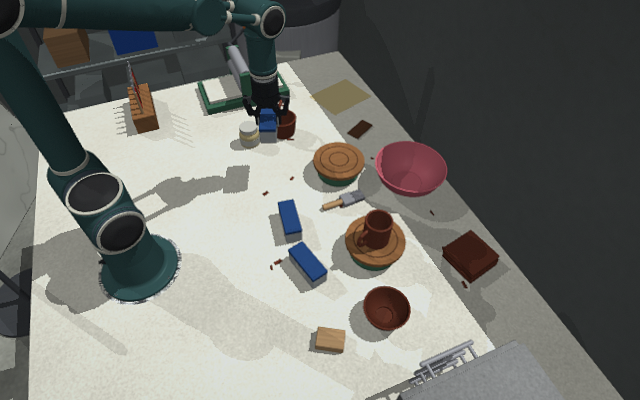

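```bash
python3 -c "
from workcell import bot
from h import *
avg(bot,14)"
```

```text
t 12.38 M tool [-0.0346 -0.0039 -0.0086] sd [0.031 0.028 0.031] F [0.16 0.07 3.98] w 0.572 pos [0.4726 0.2173 0.2105] rot [-3.09   0.564 -0.   ]
```

Call:
{"method": "arm_command", "body": {
  "steps": [0,0,0,1,0,0,0,0,0,0,1,0,0,0,0,0,0,1,0,0,0,0,0,0,1,0,0,0,0,0,0,0,0,0,0,0,0,0,-1,0,0,0,0,0,0,-1,0,0,0,0,0,0,-1,0,0,0,0,0,0,-1,0,0,0,0,0,0,0,0,0,0]
}}

```text
time: 13.62
tool_pos: [0.4737, 0.2196, 0.2111]
tcp_rot: [-3.091, 0.56, -0.003]
wrist_force: [-0.3, 0.3, -5.5]
width: 0.574
```

Call:
{"method": "arm_command", "body": {
  "steps": [0,0,0,0,0,0,0]
}}

```text
time: 13.75
tool_pos: [0.4725, 0.2178, 0.2104]
tcp_rot: [-3.09, 0.563, -0.0]
wrist_force: [-0.0, 0.3, -4.0]
width: 0.577
```

```bash
python3 -c "
from workcell import bot
from h import *
avg(bot,14)"
```

```text
t 14.45 M tool [ 0.0267  0.0003 -0.0142] sd [0.027 0.026 0.017] F [0.22 0.02 3.99] w 0.579 pos [0.4726 0.2173 0.2105] rot [-3.09   0.564 -0.   ]
```

Call:
{"method": "arm_command", "body": {
  "steps": [0,0,1,0,0,0,0,0,0,1,0,0,0,0,0,0,1,0,0,0,0,0,0,1,0,0,0,0,0,0,1,0,0,0,0,0,0,0.6,0,0,0,0,0,0,0.3,0,0,0,0,0,0,0,0,0,0,0]
}}

```text
time: 15.45
tool_pos: [0.473, 0.2176, 0.0337]
tcp_rot: [-3.09, 0.564, -0.001]
wrist_force: [1.1, -0.5, -3.6]
width: 0.575
```

```bash
python3 -c "
from workcell import bot
from h import *
delta(bot.read_state(),[.472,.217,.030],-.36)"
```

```text
t 15.45 pos [0.473  0.2176 0.0337] shift units [-0.02  0.03  0.12] turn units [-0.   -0.   -0.01] w 0.575 F [ 1.09 -0.48 -3.64] M [ 0.035 -0.025 -0.021]
```

Call:
{"method": "arm_command", "body": {
  "steps": [0,0,0.04,0,0,0,0,0,0,0,0,0,0,1,0,0,0,0,0,0,1,0,0,0,0,0,0,1,0,0,0,0,0,0,1,0,0,-0.6,0,0,0,1,0,0,-1,0,0,0,1,0,0,-1,0,0,0,1,0,0,-0.8,0,0,0,1,0.24,0.98,0,0,0,0,1]
}}

```text
time: 16.7
tool_pos: [0.4718, 0.1891, 0.1388]
tcp_rot: [-3.087, 0.56, -0.011]
wrist_force: [0.3, -0.3, -0.1]
width: 1.002
```

Call:
{"method": "arm_command", "body": {
  "steps": [0.24,0.98,0,0,0,0,1,0.24,0.98,0,0,0,0,1,0.24,0.98,0,0,0,0,1,0.24,0.98,0,0,0,0,1,0.24,0.98,0,0,0,0,1,0.24,0.98,0,0,0,0,1,0.24,0.98,0,0,0,0,1,0,0,0,0,0,-1,1,0,0,0,0,0,-1,1,0,0,0,0,0,-0.17,1]
}}

```text
time: 17.95
tool_pos: [0.4437, -0.0232, 0.1354]
tcp_rot: [3.134, -0.211, 0.002]
wrist_force: [0.5, 0.1, 0.1]
width: 1.001
```

```bash
python3 -c "
from workcell import bot
from h import *
c=bot.read_camera('side'); cv2.imwrite('pics/s3.png',c['img'][:,:,::-1])
for t in tins(c): print(t)
c=bot.read_camera('top'); cv2.imwrite('pics/t3.png',c['img'][:,:,::-1])
for t in tins(c): print(t)
delta(bot.read_state(),[.445,-.023,.030],-.133)"
```

```text
(array([129.,   9.]), 152.7, 1555.6, array([176., 445.]), 0.617)
(array([267., 161.]), 453.5, 215.6, array([118.,  16.]), -0.305)
(array([289., 217.]), 440.9, -30.1, array([121.,  47.]), -0.129)
(array([307., 261.]), 434.8, -190.5, array([ 50., 119.]), 0.25)
(array([246., 218.]), 473.0, 217.3, array([117.,  46.]), -0.352)
(array([393., 232.]), 443.3, -201.1, array([46., 78.]), 0.234)
t 18.05 pos [ 0.4436 -0.023   0.135 ] shift units [ 0.04 -0.01  3.5 ] turn units [-0.   -0.01 -0.02] w 0.999 F [-0.08 -0.14 -0.47] M [-0.003 -0.022 -0.001]
```

View pics/s3.png

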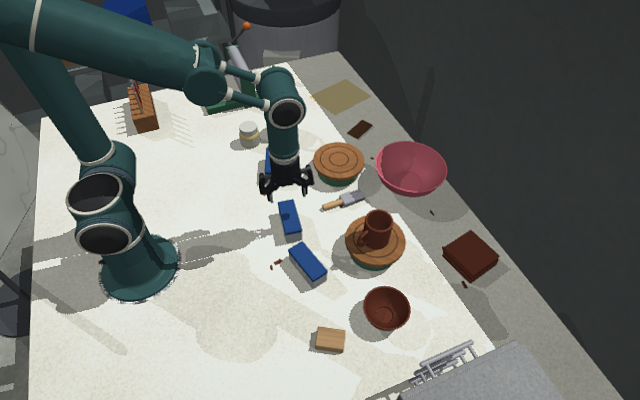

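The left tin is back on its spot at (0.473, 0.217), and the gripper is above the middle tin at pixel (289,217). Next, the middle tin.

Call:
{"method": "arm_command", "body": {
  "steps": [0.04,0,1,0,0,0,1,0,0,1,0,0,0,1,0,0,1,0,0,0,1,0,0,0.5,0,0,0,1,0,0,0,0,0,0,0,0,0,0,0,0,0,0,0,0,0,0,0,0,0,0,0,0,0,0,0,0,0,0,0,0,0,0,0]
}}

```text
time: 19.18
tool_pos: [0.4459, -0.0233, 0.0307]
tcp_rot: [3.134, -0.21, 0.004]
wrist_force: [0.9, 0.2, 6.5]
width: 0.574
```

Call:
{"method": "arm_command", "body": {
  "steps": [0,0,-0.5,0,0,0,0,0,0,-1,0,0,0,0,0,0,-1,0,0,0,0,0,0,-1,0,0,0,0,0,0,-1,0,0,0,0,0,0,-1,0,0,0,0,0,0,-0.5,0,0,0,0,0,0,0,0,0,0,0,0,0,0,0,0,0,0,0,0,0,0,0,0,0]
}}

```text
time: 20.42
tool_pos: [0.4434, -0.0231, 0.2077]
tcp_rot: [-3.134, 0.21, 0.005]
wrist_force: [-1.4, -0.5, -2.4]
width: 0.577
```

Call:
{"method": "arm_command", "body": {
  "steps": [0,1,0,0,0,0,0,0,-1,0,0,0,0,0,0,-1,0,0,0,0,0,0,1,0,0,0,0,0,0,1,0,0,0,0,0,0,-1,0,0,0,0,0,0,-1,0,0,0,0,0,0,1,0,0,0,0,0,0,0,0,0,0,0,0,0,0,0,0,0,0,0]
}}

```text
time: 21.68
tool_pos: [0.4441, -0.0231, 0.2085]
tcp_rot: [-3.134, 0.212, 0.002]
wrist_force: [-1.2, 0.0, -3.1]
width: 0.576
```

Call:
{"method": "arm_command", "body": {
  "steps": [0,0,0,1,0,0,0,0,0,0,1,0,0,0,0,0,0,1,0,0,0,0,0,0,1,0,0,0,0,0,0,0,0,0,0,0,0,0,-1,0,0,0,0,0,0,-1,0,0,0,0,0,0,-1,0,0,0,0,0,0,-1,0,0,0,0,0,0,0,0,0,0]
}}

```text
time: 22.92
tool_pos: [0.4449, -0.021, 0.2099]
tcp_rot: [3.135, -0.203, 0.002]
wrist_force: [0.1, 1.2, -2.6]
width: 0.576
```

Call:
{"method": "arm_command", "body": {
  "steps": [0,0,0,0,0,0,0]
}}

```text
time: 23.05
tool_pos: [0.4445, -0.0226, 0.2093]
tcp_rot: [-3.134, 0.208, -0.0]
wrist_force: [-0.7, 0.1, -3.0]
width: 0.578
```

```bash
python3 -c "
from workcell import bot
from h import *
avg(bot,14)"
```

```text
t 23.75 M tool [ 0.0054 -0.0103  0.0079] sd [0.036 0.025 0.025] F [0.07 0.03 2.65] w 0.579 pos [ 0.4445 -0.0232  0.2093] rot [-3.135  0.21   0.   ]
```

Call:
{"method": "arm_command", "body": {
  "steps": [0,0,0,-1,0,0,0,0,0,0,-1,0,0,0,0,0,0,-1,0,0,0,0,0,0,-1,0,0,0,0,0,0,0,0,0,0,0,0,0,1,0,0,0,0,0,0,1,0,0,0,0,0,0,1,0,0,0,0,0,0,1,0,0,0,0,0,0,0,0,0,0]
}}

```text
time: 25.0
tool_pos: [0.4446, -0.0252, 0.21]
tcp_rot: [-3.134, 0.217, -0.003]
wrist_force: [0.7, -0.6, -2.9]
width: 0.578
```

Call:
{"method": "arm_command", "body": {
  "steps": [0,0,0,0,0,0,0]
}}

```text
time: 25.12
tool_pos: [0.4444, -0.0237, 0.2095]
tcp_rot: [3.134, -0.212, 0.001]
wrist_force: [0.6, -0.2, -2.7]
width: 0.578
```

```bash
python3 -c "
from workcell import bot
from h import *
avg(bot,14)
delta(bot.read_state(),[.445,-.023,.030],-.133)"
```

```text
t 25.82 M tool [ 0.0168  0.0112 -0.0061] sd [0.03  0.022 0.022] F [0.17 0.24 2.68] w 0.581 pos [ 0.4445 -0.0232  0.2093] rot [ 3.134 -0.21  -0.   ]
t 25.825 pos [ 0.4445 -0.0232  0.2093] shift units [ 0.02 -0.01  5.98] turn units [ 0.    0.   -0.01] w 0.581 F [ 0.88  0.23 -3.67] M [ 0.028  0.007 -0.008]
```

The middle tin weighs only 0.27 kg in total and its balance does not shift, so it is quiet. I set it back and go to the right tin.

Call:
{"method": "arm_command", "body": {
  "steps": [0.02,0,1,0,0,0,0,0,0,1,0,0,0,0,0,0,1,0,0,0,0,0,0,1,0,0,0,0,0,0,1,0,0,0,0,0,0,0.6,0,0,0,0,0,0,0.33,0,0,0,0,0,0,0,0,0,0,0,0,0,0,0,0,0,1,0,0,0,0,0,0,1]
}}

```text
time: 27.08
tool_pos: [0.4461, -0.0234, 0.0322]
tcp_rot: [3.134, -0.21, 0.003]
wrist_force: [-0.0, 0.2, 0.5]
width: 0.97
```

Call:
{"method": "arm_command", "body": {
  "steps": [0,0,0,0,0,0,1,0,0,0,0,0,0,1,0,0,-0.6,0,0,0,1,0,0,-1,0,0,0,1,0,0,-1,0,0,0,1,0,0,-0.8,0,0,0,1,0.09,0.88,0,0,0,0,1,0.09,0.88,0,0,0,0,1,0.09,0.88,0,0,0,0,1,0.09,0.88,0,0,0,0,1]
}}

```text
time: 28.32
tool_pos: [0.4416, -0.1302, 0.1335]
tcp_rot: [3.134, -0.21, 0.0]
wrist_force: [0.8, 0.6, 0.5]
width: 1.001
```

Call:
{"method": "arm_command", "body": {
  "steps": [0.09,0.88,0,0,0,0,1,0.09,0.88,0,0,0,0,1,0,0,0,0,0,-1,1,0,0,0,0,0,-1,1,0,0,0,0,0,-1,1,0,0,0,0,0,-0.64,1,0,0,0,0,0,0,1]
}}

```text
time: 29.2
tool_pos: [0.4399, -0.1824, 0.1334]
tcp_rot: [-3.118, -0.386, 0.0]
wrist_force: [0.1, 0.5, -0.6]
width: 0.995
```

```bash
python3 -c "
from workcell import bot
from h import *
c=bot.read_camera('side'); cv2.imwrite('pics/s4.png',c['img'][:,:,::-1])
for t in tins(c): print(t)
c=bot.read_camera('top'); cv2.imwrite('pics/t4.png',c['img'][:,:,::-1])
for t in tins(c): print(t)
delta(bot.read_state(),[.439,-.182,.030],.248)"
```

```text
(array([131.,  13.]), 164.2, 1498.2, array([200., 544.]), 0.481)
(array([271., 164.]), 465.1, 203.2, array([105.,  46.]), -0.327)
(array([285., 213.]), 434.1, -18.9, array([101.,  34.]), -0.199)
(array([306., 261.]), 434.6, -190.0, array([ 50., 120.]), 0.25)
(array([246., 218.]), 473.1, 217.5, array([117.,  46.]), -0.352)
(array([330., 230.]), 444.9, -23.3, array([113.,  45.]), -0.14)
(array([377., 235.]), 433.1, -158.5, array([46., 68.]), 0.234)
t 29.3 pos [ 0.44   -0.1824  0.1334] shift units [-0.03 -0.02  3.45] turn units [-0.    0.   -0.02] w 1.005 F [-0.27  0.24 -0.3 ] M [-0.008  0.008 -0.018]
```

View pics/t4.png

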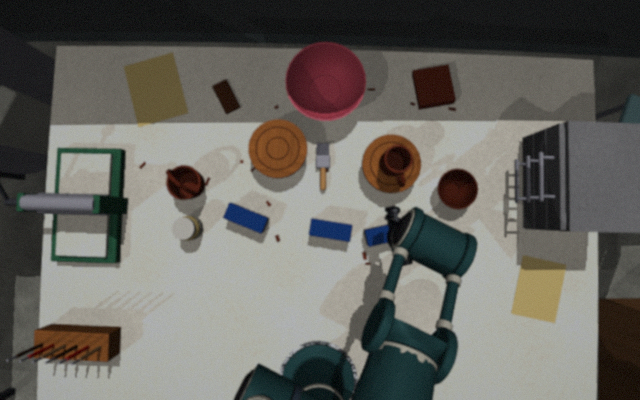

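The left tin (246,218) and middle tin (330,230) are back in place, and the gripper is over the right tin at (386,234).

Call:
{"method": "arm_command", "body": {
  "steps": [-0.03,-0.02,1,0,0,0,1,0,0,1,0,0,0,1,0,0,1,0,0,0,1,0,0,0.45,0,0,0,1,0,0,0,0,0,0,0,0,0,0,0,0,0,0,0,0,0,0,0,0,0,0,0,0,0,0,0,0,0,0,0,0,0,0,0]
}}

```text
time: 30.42
tool_pos: [0.4402, -0.1827, 0.0313]
tcp_rot: [3.116, 0.387, 0.004]
wrist_force: [0.2, -0.6, 6.6]
width: 0.573
```

Call:
{"method": "arm_command", "body": {
  "steps": [0,0,-0.5,0,0,0,0,0,0,-1,0,0,0,0,0,0,-1,0,0,0,0,0,0,-1,0,0,0,0,0,0,-1,0,0,0,0,0,0,-1,0,0,0,0,0,0,-0.5,0,0,0,0,0,0,0,0,0,0,0,0,0,0,0,0,0,0,0,0,0,0,0,0,0]
}}

```text
time: 31.68
tool_pos: [0.438, -0.1816, 0.2082]
tcp_rot: [-3.116, -0.387, 0.004]
wrist_force: [0.4, 0.0, -2.9]
width: 0.576
```

Call:
{"method": "arm_command", "body": {
  "steps": [0,1,0,0,0,0,0,0,-1,0,0,0,0,0,0,-1,0,0,0,0,0,0,1,0,0,0,0,0,0,1,0,0,0,0,0,0,-1,0,0,0,0,0,0,-1,0,0,0,0,0,0,1,0,0,0,0,0,0,0,0,0,0,0,0,0,0,0,0,0,0,0]
}}

```text
time: 32.92
tool_pos: [0.4384, -0.1817, 0.209]
tcp_rot: [-3.116, -0.386, 0.003]
wrist_force: [1.3, -0.1, -2.1]
width: 0.573
```

Call:
{"method": "arm_command", "body": {
  "steps": [0,0,0,1,0,0,0,0,0,0,1,0,0,0,0,0,0,1,0,0,0,0,0,0,1,0,0,0,0,0,0,0,0,0,0,0,0,0,-1,0,0,0,0,0,0,-1,0,0,0,0,0,0,-1,0,0,0,0,0,0,-1,0,0,0,0,0,0,0,0,0,0]
}}

```text
time: 34.17
tool_pos: [0.4384, -0.1799, 0.2104]
tcp_rot: [3.116, 0.393, 0.002]
wrist_force: [-0.2, -0.7, -2.3]
width: 0.577
```

Call:
{"method": "arm_command", "body": {
  "steps": [0,0,0,0,0,0,0]
}}

```text
time: 34.3
tool_pos: [0.439, -0.1815, 0.2101]
tcp_rot: [-3.117, -0.389, -0.001]
wrist_force: [0.3, 0.2, -2.3]
width: 0.577
```

```bash
python3 -c "
from workcell import bot
from h import *
avg(bot,14)"
```

```text
t 35.0 M tool [-0.0048  0.0088 -0.0037] sd [0.028 0.039 0.023] F [-0.2   0.09  2.66] w 0.572 pos [ 0.439  -0.1821  0.2099] rot [-3.118 -0.387  0.   ]
```

Call:
{"method": "arm_command", "body": {
  "steps": [0,0,0,-1,0,0,0,0,0,0,-1,0,0,0,0,0,0,-1,0,0,0,0,0,0,-1,0,0,0,0,0,0,0,0,0,0,0,0,0,1,0,0,0,0,0,0,1,0,0,0,0,0,0,1,0,0,0,0,0,0,1,0,0,0,0,0,0,0,0,0,0]
}}

```text
time: 36.25
tool_pos: [0.4399, -0.1843, 0.2105]
tcp_rot: [3.118, 0.382, 0.002]
wrist_force: [-0.6, 0.1, -2.9]
width: 0.572
```

Call:
{"method": "arm_command", "body": {
  "steps": [0,0,0,0,0,0,0]
}}

```text
time: 36.38
tool_pos: [0.4389, -0.1825, 0.2098]
tcp_rot: [3.117, 0.386, 0.0]
wrist_force: [-0.3, -0.3, -2.6]
width: 0.579
```

```bash
python3 -c "
from workcell import bot
from h import *
avg(bot,14)
delta(bot.read_state(),[.439,-.182,.030],.248)"
```

```text
t 37.08 M tool [0.0113 0.0109 0.0007] sd [0.025 0.033 0.033] F [ 0.09 -0.13  2.39] w 0.575 pos [ 0.439  -0.182   0.2099] rot [ 3.118  0.387 -0.   ]
t 37.075 pos [ 0.439  -0.182   0.2099] shift units [ 0. -0.  6.] turn units [ 0.    0.   -0.01] w 0.575 F [ 0.13  0.11 -2.45] M [-0.039  0.03  -0.072]
```

The right tin weighs 0.26 kg and its balance does not shift either. The left tin weighs 0.42 kg and its balance shifts, so it holds the ball. I set the right tin back and return to the left one.

Call:
{"method": "arm_command", "body": {
  "steps": [0,0,1,0,0,0,0,0,0,1,0,0,0,0,0,0,1,0,0,0,0,0,0,1,0,0,0,0,0,0,1,0,0,0,0,0,0,0.6,0,0,0,0,0,0,0.35,0,0,0,0,0,0,0,0,0,0,0,0,0,0,0,0,0,1,0,0,0,0,0,0,1]
}}

```text
time: 38.33
tool_pos: [0.4398, -0.1825, 0.0321]
tcp_rot: [3.117, 0.387, 0.002]
wrist_force: [-0.1, 0.7, 0.4]
width: 0.965
```

Call:
{"method": "arm_command", "body": {
  "steps": [0,0,0,0,0,0,1,0,0,0,0,0,0,1,0,0,-0.6,0,0,0,1,0,0,-1,0,0,0,1,0,0,-1,0,0,0,1,0,0,-0.8,0,0,0,1,0.34,-0.97,0,0,0,0,1,0.34,-0.97,0,0,0,0,1,0.34,-0.97,0,0,0,0,1,0.34,-0.97,0,0,0,0,1]
}}

```text
time: 39.58
tool_pos: [0.45, -0.0583, 0.1335]
tcp_rot: [3.118, 0.387, 0.0]
wrist_force: [-0.4, 0.4, -0.2]
width: 1.001
```

Call:
{"method": "arm_command", "body": {
  "steps": [0.34,-0.97,0,0,0,0,1,0.34,-0.97,0,0,0,0,1,0.34,-0.97,0,0,0,0,1,0.34,-0.97,0,0,0,0,1,0.34,-0.97,0,0,0,0,1,0.34,-0.97,0,0,0,0,1,0.34,-0.97,0,0,0,0,1,0.34,-0.97,0,0,0,0,1,0.34,-0.97,0,0,0,0,1,0,0,0,0,0,0.96,1]
}}

```text
time: 40.83
tool_pos: [0.4752, 0.2192, 0.1335]
tcp_rot: [-3.133, -0.23, -0.001]
wrist_force: [-0.0, -0.6, 0.3]
width: 0.999
```

Call:
{"method": "arm_command", "body": {
  "steps": [0,0,0,0,0,0.96,1,0,0,0,0,0,0.96,1,0,0,0,0,0,0.96,1,0,0,0,0,0,0.96,1,0,0,0,0,0,0.96,1,0,0,0,0,0,0,1]
}}

```text
time: 41.58
tool_pos: [0.4749, 0.2172, 0.1333]
tcp_rot: [3.092, -0.555, -0.0]
wrist_force: [-1.1, 0.1, 0.6]
width: 1.003
```

```bash
python3 -c "
from workcell import bot
from h import *
c=bot.read_camera('side'); cv2.imwrite('pics/s5.png',c['img'][:,:,::-1])
for t in tins(c): print(t)
c=bot.read_camera('top'); cv2.imwrite('pics/t5.png',c['img'][:,:,::-1])
for t in tins(c): print(t)
delta(bot.read_state(),[.473,.2175,.030],-.355)"
```

```text
(array([132.,  45.]), 76.3, 1158.3, array([127., 271.]), 0.858)
(array([272., 160.]), 468.0, 211.8, array([123.,  46.]), -0.327)
(array([289., 217.]), 441.1, -30.0, array([121.,  48.]), -0.135)
(array([307., 261.]), 436.3, -190.1, array([ 50., 119.]), 0.249)
(array([254., 221.]), 465.4, 195.6, array([71., 46.]), -0.375)
(array([330., 230.]), 445.1, -23.5, array([113.,  45.]), -0.134)
(array([386., 233.]), 440.3, -181.7, array([ 46., 117.]), 0.25)
t 41.675 pos [0.4749 0.2172 0.1334] shift units [-0.06  0.01  3.45] turn units [0.   0.   0.01] w 1.001 F [-0.06 -0.23 -0.02] M [-0.021  0.004  0.012]
```

View pics/s5.png

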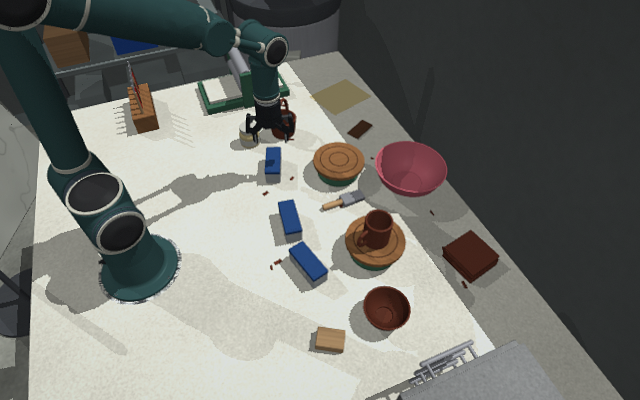

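Call:
{"method": "arm_command", "body": {
  "steps": [-0.06,0.01,1,0,0,0,1,0,0,1,0,0,0,1,0,0,1,0,0,0,1,0,0,0.45,0,0,0,1,0,0,0,0,0,0,0,0,0,0,0,0,0,0,0,0,0,0,0,0,0,0,0,0,0,0,0,0,0,0,0,0,0,0,0]
}}

```text
time: 42.8
tool_pos: [0.4745, 0.2181, 0.0314]
tcp_rot: [-3.09, 0.556, -0.004]
wrist_force: [0.7, -0.0, 6.1]
width: 0.579
```

Call:
{"method": "arm_command", "body": {
  "steps": [0,0,-0.5,0,0,0,0,0,0,-1,0,0,0,0,0,0,-1,0,0,0,0,0,0,-1,0,0,0,0,0,0,-1,0,0,0,0,0,0,-0.6,0,0,0,0,0,0,-0.3,0,0,0,0,0,0,0,0,0,0,0,0.3,0.01,0,0,0,0,0,0.6,0.02,0,0,0,0,0]
}}

```text
time: 44.05
tool_pos: [0.498, 0.2068, 0.1906]
tcp_rot: [3.091, -0.555, -0.003]
wrist_force: [-0.2, -0.0, -4.9]
width: 0.576
```

Call:
{"method": "arm_command", "body": {
  "steps": [0.9,0.04,0,0,0,0,0,0.9,0.04,0,0,0,0,0,0.9,0.04,0,0,0,0,0,0.9,0.04,0,0,0,0,0,0.9,0.04,0,0,0,0,0,0.9,0.04,0,0,0,0,0,0.6,0.02,0,0,0,0,0,0.33,0.02,0,0,0,0,0,0,0,0,0,0,0,0,0,0,0,0,0,0,0]
}}

```text
time: 45.3
tool_pos: [0.6725, 0.1336, 0.1917]
tcp_rot: [3.092, -0.556, -0.001]
wrist_force: [-0.7, 0.0, -4.1]
width: 0.576
```

```bash
python3 -c "
from workcell import bot
from h import *
avg(bot,10)
for n in('side','top'):
    c=bot.read_camera(n); cv2.imwrite('pics/%s6.png'%n,c['img'][:,:,::-1])
    for t in tins(c): print(t)
delta(bot.read_state(),[.673,.133,.192],-.355)"
```

```text
t 45.8 M tool [ 0.0482 -0.0023 -0.0043] sd [0.018 0.023 0.018] F [-0.07 -0.14  3.84] w 0.574 pos [0.6732 0.1333 0.192 ] rot [-3.092  0.556 -0.   ]
(array([132.,  35.]), 107.7, 1286.7, array([212., 373.]), 0.007)
(array([341., 126.]), 753.8, 293.0, array([128.,  60.]), -0.379)
(array([289., 217.]), 441.1, -30.0, array([121.,  48.]), -0.135)
(array([307., 261.]), 436.3, -190.1, array([ 50., 119.]), 0.249)
(array([330., 230.]), 445.3, -23.5, array([113.,  45.]), -0.139)
(array([386., 233.]), 440.2, -181.7, array([ 46., 117.]), 0.241)
t 45.9 pos [0.6732 0.1333 0.1919] shift units [-0.    0.01 -0.  ] turn units [-0.   -0.   -0.01] w 0.582 F [-0.29 -0.39 -4.45] M [ 0.022  0.003 -0.047]
```

View pics/side6.png

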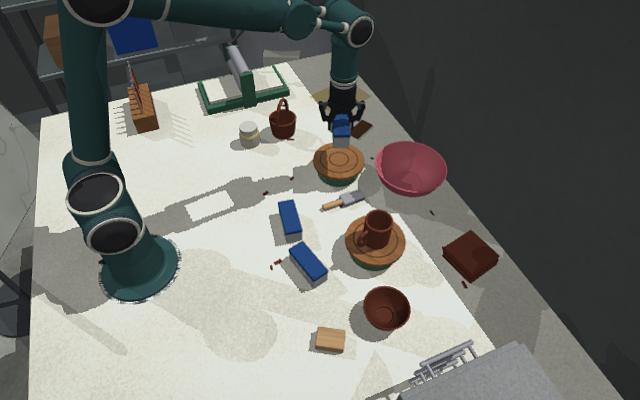

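View pics/top6.png

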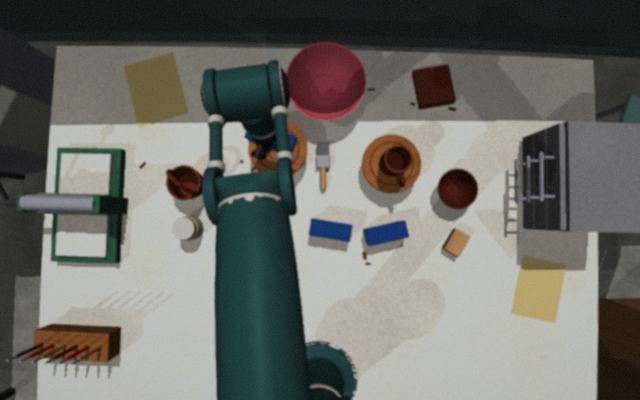

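The tin hangs upright above the empty left wheel, at (341,130) in the side view. The two quiet tins are within 2 mm of where they started, and the mug and other bystanders look unmoved. The held tin's balance is still off-centre by +0.05 N m, which fits the ball lying at one end. I hand in.

```bash
python3 -c "
from workcell import bot
print(bot.finish_job())"
```

```text
the job is handed in; nothing more can be done
None
```

I lifted, shook and tilted the tins left to right, and picked the left one as the one with the ball. I set each back in place, then picked up the left tin again and handed in at about 46 s while holding it over the left wheel, which has no mug. `finish_job` gave no verdict.

- **Which tin has the ball:** I judged this from weight and balance, since force readings at the end of each call couldn't catch knocks. The left tin weighs about 0.42 kg, and its balance moved from about +0.03 to −0.035 N m with the tilt. The other two weigh about 0.27 kg, too light to hold the ball, and their balance did not move beyond noise.
- **Last checks:**
  - The TCP was at (0.673, 0.133, 0.192), so the held tin's underside is about 0.16 m up, 10 cm above the wheel's top.
  - The tin was upright, still, and within about 1 mm of the wheel centre I measured.
  - The middle and right tins were within 2 mm of where they started.
  - The mug and the other bystanders looked unmoved in both views; I did not measure them.
- **What disagreed:** the left tin's balance shift was about 0.067 N m, against about 0.12 expected for a full roll of the ball. That is still well clear of the other tins, and the tin was still off balance by about 0.05 N m when held out.

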